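# Stand the fallen spice tin in the barbecue caddy

## Task

One spice tin has fallen over on the barbecue bench. Stand it up on the bench, shaker lid on top, and let go of it; then take it afresh and set it upright, lid on top, fully down in the empty bay of the steel caddy beside the other two tins. Set it down without dropping it, and leave the other tins, the bowl and the spatula where they are.

Things in the scene. Friction and masses are not known exactly. Their poses are not given: they have to be found in the camera images.
- tin: the fallen spice tin, the only one lying down: plain metal box 130 x 60 x 36 mm, brown paper band, dark low shaker dome (32 mm across, 6 mm high, sloping) on one 60 x 36 end; about 0.2 kg. Origin at the middle of the box: +x along its length to the lid, y across the 60 mm width, z through the 36 mm thickness. Starts flat on a broad face, z up, origin 18 mm above the bench
- tin_lid (a point): middle of the tin's lid end, 65 mm from its origin along +x (the 6 mm dome stands on it)
- tin_base (a point): middle of the tin's plain bottom end, 65 mm from its origin along -x
- caddy: open steel caddy fixed to the bench: three equal bays in a row along its y; 50 mm (x) by 214 mm (y) outside, 42 mm high, walls 4 mm. Each bay is 42 mm (x) by 66 mm (y) inside, floor 4 mm above the bench, open at the top, centres at y = -70, 0, +70 mm. Small wire handles reach 16 mm beyond the ends. Origin at the centre of its underside, z up
- empty_bay: the bay with no tin in it: origin at the centre of its cork-lined floor, 4 mm above the bench, axes as the caddy's. The tin fits with its 60 mm width along the caddy's y, either way round, 3 mm of play each side. Tins in adjoining bays are about 10 mm away: no room for fingers on the tin's narrow sides
- tin_b: 130 x 60 x 36 mm oblong tin, plain metal with a brown paper band, the same as the fallen one, standing lid up in one of the bays (its +x points up); origin at its middle
- tin_c: 130 x 60 x 36 mm oblong tin, plain metal with a brown paper band, the same as the fallen one, standing lid up in another bay (its +x points up); origin at its middle
- bowl: white ceramic bowl, rim 110 mm across, 50 mm high, standing on the bench; origin at the centre of its underside
- spatula: 260 mm grill spatula lying flat on the bench, origin on its underside
Things that resemble listed ones, but are neither listed nor needed, are in the scene too. What is shaped like the tin but pink is not meant.

How it is judged:
On the way, in this order (a step that is already met when the one before it is completed fails the run):
1. the tin stands upright on the bench, lid up, and has been let go (angle between tin's own x axis and vertical below 0.08 rad and height (world z) of tin_base below 0.003 m and contact force between the fingers and tin below 0.05 N and linear speed of tin below 0.02 m/s and angular speed of tin below 0.2 rad/s), for 0.2 s.
2. the tin stands upright, lid up, down on the floor of the empty bay (horizontal distance between tin_base and empty_bay below 0.006 m and z of tin_base in the frame of empty_bay between -0.004 and 0.004 m and angle between tin's own x axis and vertical below 0.08 rad), for 0.2 s.
At the end, for the whole second after the job is handed in: The tin stands lid up (within 0.08 rad of upright) in the empty bay, its bottom within 4 mm of the bay floor in height and 6 mm of the bay's centre, let go and at rest (all of step 2 and contact force between the fingers and tin below 0.05 N and linear speed of tin below 0.02 m/s and angular speed of tin below 0.2 rad/s); the robot touches nothing.
It fails at once if another tin was shifted more than 20 mm or tipped ((distance of tin_b from where it was at the start of the episode above 0.02 m or angle between tin_b's own x axis and vertical above 0.25 rad) or (distance of tin_c from where it was at the start of the episode above 0.02 m or angle between tin_c's own x axis and vertical above 0.25 rad)).
It fails at once if the bowl or the spatula was moved more than 30 mm (distance of any of bowl, spatula from where it was at the start of the episode above 0.03 m).
It fails at once if the tin was dropped or toppled: faster than 0.6 m/s while nothing of the robot touches it (a fall of about 2 cm) (linear speed of tin above 0.6 m/s and contact force between the arm and tin below 0.01 N and contact force between the fingers and tin below 0.05 N).
It also fails if it takes over 64 s, if anything falls off the work surface, if the arm or the gripper's body presses on something with over 40 N, if the wrist force passes 120 N, or if a joint passes its speed limit or range.

## Robot

A 7-joint arm with a two-finger parallel gripper is mounted at the origin on the work surface. World frame = base frame: x ahead of the robot, y to its left, z up, the work surface at z = 0. Lengths are in m, angles in rad, forces in N, time in s.
With the tool pointing down it reaches from about 0.4 to 0.875 m from the base axis. Payload 19.3 kg.
Tool frame: the origin (TCP) lies at the very end of the fingers, on their centre line; the grasp point (between the pads) lies 19 mm behind it; z points along the fingers, y is the line along which they close (so a half turn about z gives the same grasp; the last joint's range is limited). The gripper opens to 85 mm and grips with 20 to 120 N. Pads are 22 mm wide; open, the fingers measure 114 mm over their backs; the gripper's body (76 mm by 85 mm) begins 54 mm behind the grasp point. The pads swing forward as they close: fully open they stand 13 mm farther back than shut.
Start: joints at [-1.243, 0.521, -0.036, 1.599, 0.021, 1.021, -0.113], TCP at [0.242, 0.576, 0.231] pointing down, gripper open.
Joint ranges: [-2.91, 2.91], [-0.3, 2.13], [-1.5, 1.42], [0.17, 2.43], [-1.26, 4.41], [0.16, 1.93], [-2.52, 2.52]. Speed limits (rad/s): [1.89, 1.89, 2.39, 2.39, 3.01, 3.01, 3.01].

## Interface

Orientations are given as [roll, pitch, yaw] about the fixed x, y, z axes, in that order (R = Rz(yaw) Ry(pitch) Rx(roll)).
In Python, from workcell import monitor, optics, workorder gives the robot as it stands.
- The arm moves only by the tool apply_moves, never from a script. Its arguments are lists of equal length, an entry for each row: "linear": the shift along the tool's x, y, z each as a share of 0.1 m, from -1 to 1, a list of three; "delta_rot": the turn, a rotation vector about the tool's x, y, z each as a share of 120 degrees, from -1 to 1, a list of three. A call has exactly 5 rows; each row is the pose to reach, as a shift and turn from the pose commanded when the call began, along the tool's axes at that moment; what a row does not reach only later rows make up. A row lasts 1/12 s, in which the tool goes at most 41.7 mm and 7.16 degrees, less where a joint would pass 70% of its speed; a pose out of reach is approached as far as the arm can. A call with a number of a shift or a turn outside -1 to 1 is refused whole. A call with a gripper value outside its range is refused whole. "gripper" is the opening, from -1 (shut) to 1 (fully open), set as the call begins (left out, the last holds). The fingers move at their own pace and stop on an object; "force" is the grip in N (left out, the last holds). Time passes only in rows, so rows that repeat a pose let the fingers close, or fill a call up. It gives the time, the measured TCP pose, the force, the opening and the grip force at its end, in the units of the state.
- monitor.observe(): the state, without advancing time (a new reading comes with each control period).
- optics.grab_frame(name): name is "scene" or "side" or "wrist"; returns (picture, depth): 400x640x3 uint8, red, green, blue; 400x640 float32, m along the optical axis (not along the pixel's ray), 0 where there is no reading.
- optics.camera_info(name): a dict with "fx", "fy", "cx", "cy" (pixels), "rvec" (rotation vector, rad) and "tvec" (3), from world to camera coordinates, as OpenCV has them; the wrist camera has in their place "T_tool_cam" (4x4, takes a point from camera to tool coordinates, whose origin is the TCP and whose axes are the flange's). Camera axes: x right, y down, z forward; pixel columns grow to the right and rows downward; lengths in m; the calibration is good to about 2 mm. A picture is of the moment at which its call begins: read the wrist's pose just before it. camera_info takes no time and is no camera call.
- workorder.job_done(): hands the job in; it is judged then, once.
The state is a dict: "clock": time; "qpos": joint angles; "qd": joint speeds; "joint_efforts": joint torques, N m; "position": TCP position; "tool_rot": TCP orientation; "force": force on the tool from outside, world axes, zero at the start; "moment": the same for the moment, N m; "grip_width": finger opening in m; "finger_force": force on a finger pad.
Only numpy, scipy, OpenCV 4.12 (cv2) and the standard library are available. Lean on these libraries where they do the work, as an engineer would, in place of code of your own. Each camera call takes 0.05 s, during which the arm holds its last target. There are 200 camera calls.

## Working session

There is one attempt and no reset: what is moved stays moved. The work goes in short steps, Python scripts to look and compute and a tool call to move; the robot and the scene stay as the last step left them, time stands still between calls to the robot, and variables do not carry over. Pictures are saved under pics/ and viewed, at most 11 in all, crops included, and the job is handed in when it is done.

Besides the shell and the picture viewer there is one more tool, called after ">>>" by a JSON object that holds its "api" and its "payload", one argument or row to a line. apply_moves: Moves the arm, as the interface text tells. Its arguments: {"type":"object","properties":{"linear":{"type":"array"},"delta_rot":{"type":"array"},"gripper":{"type":"number"},"force":{"type":"number"}},"required":["linear","delta_rot"]}

```bash
mkdir -p pics; cat > h.py <<'E'
import numpy as np, cv2
from scipy.spatial.transform import Rotation as R
from workcell import monitor, optics, workorder
def cloud(name):
    s=monitor.observe(); im,d=optics.grab_frame(name); c=optics.camera_info(name)
    v,u=np.mgrid[:400,:640]
    P=np.stack([(u-c['cx'])/c['fx']*d,(v-c['cy'])/c['fy']*d,d],-1)
    if name=='wrist':
        T=np.array(c['T_tool_cam']); P=P@T[:3,:3].T+T[:3,3]
        Rt=R.from_euler('xyz',s['tool_rot']); P=Rt.apply(P.reshape(-1,3)).reshape(P.shape)+s['position']
    else:
        M=cv2.Rodrigues(np.array(c['rvec'],float))[0]; P=(P-np.ravel(c['tvec']))@M
    P[d==0]=np.nan
    return im,P
def save(n,im,s=1): cv2.imwrite('pics/'+n,cv2.resize(im[...,::-1],None,fx=s,fy=s))
E
python3 - <<'E'
from h import *
s=monitor.observe(); print(s)
a,P=cloud('scene'); b,Q=cloud('side'); 
np.savez('c0.npz',a=a,P=P,b=b,Q=Q)
save('scene0.png',a,1.25); save('side0.png',b,1.25)
E
```

```text
{'clock': 0.0, 'qpos': array([-1.24324187,  0.52203032, -0.0363171 ,  1.59998855,  0.02122995,
        1.02111842, -0.11281131]), 'qd': array([ 2.82672871e-05, -9.44962172e-04,  1.82758712e-03, -6.74162578e-04,
       -5.04813015e-04,  2.12432906e-03, -8.77086613e-04]), 'joint_efforts': array([ 3.12675766e-04, -9.27100682e+01,  1.97969645e+00, -3.69936490e+01,
        1.78399240e-02,  8.18023720e-03, -5.81982044e-05]), 'position': array([0.24201037, 0.57587806, 0.23072267]), 'tool_rot': array([-3.14043925e+00,  1.13748925e-04,  2.74382336e+00]), 'force': array([0.165597  , 0.90724882, 0.62529433]), 'moment': array([ 0.04708871, -0.02620584, -0.01745997]), 'finger_force': 0.0, 'grip_width': 0.08526399091402682}
```

View pics/scene0.png

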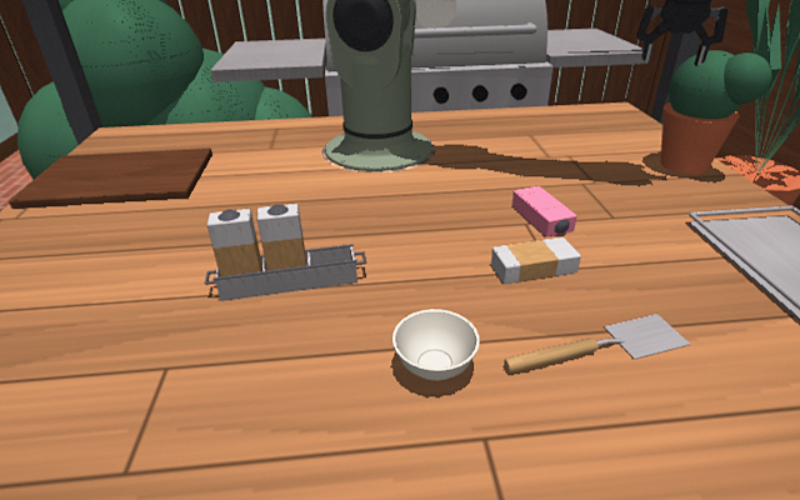

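View pics/side0.png

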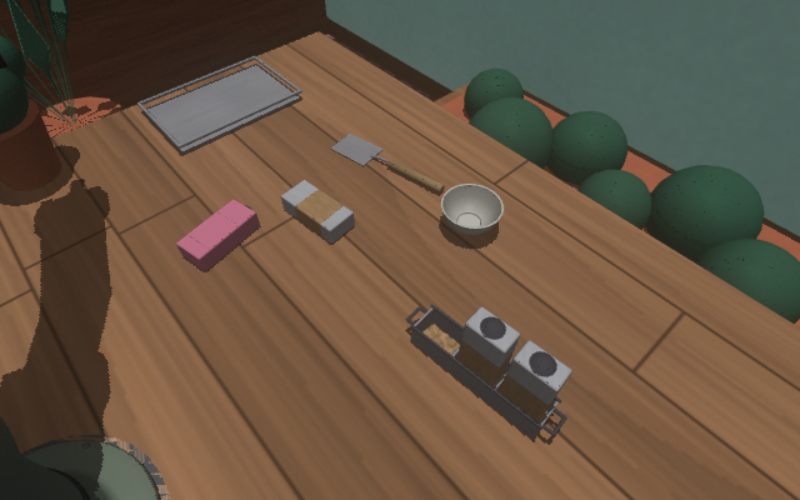

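The scene image shows two lying boxes: a metal one with a brown band at about (535,260) and a pink one at (545,210). The metal one is meant, because pink is excluded. The two standing tins are in the caddy, and the empty bay is the one at (332,262), or (440,335) in the side view. Next I enlarge the crop to find the lid end, and measure.

```bash
python3 - <<'E'
from h import *
z=np.load('c0.npz'); a,P,b,Q=z['a'],z['P'],z['b'],z['Q']
A=cv2.resize(a[180:235,385:475,::-1],(720,440)); B=cv2.resize(b[135:205,215:295,::-1],(0,0),fx=5,fy=5) 
cv2.imwrite('pics/crop.png',np.vstack([A,np.pad(cv2.resize(b[140:200,215:295,::-1],(210,157)),((0,0),(0,510),(0,0)))]))
for n,C in(('scene',P),('side',Q)):
    m=(np.abs(C[...,2]-.036)<.004)&(C[...,0]>.3)&(C[...,0]<.9)&(abs(C[...,1])<.5)
    k,l,st,ce=cv2.connectedComponentsWithStats(m.astype(np.uint8))
    for i in range(1,k):
        if st[i,4]>60:
            p=C[l==i]; r=cv2.minAreaRect((p[:,:2]*1000).astype(np.float32)); print(n,st[i],ce[i].round(),r,p[:,2].mean(), (z['a'] if n=='scene' else b)[l==i].mean(0).round())
    m=(C[...,2]>.122)&(C[...,2]<.134)&(C[...,0]>.3)&(C[...,0]<.9)&(C[...,1]<0.1)
    k,l,st,ce=cv2.connectedComponentsWithStats(m.astype(np.uint8))
    for i in range(1,k):
        if st[i,4]>60:
            p=C[l==i]; print('tops',n,st[i],ce[i].round(),cv2.minAreaRect((p[:,:2]*1000).astype(np.float32)),np.nanmedian(p,0))
    m=(C[...,2]>.030)&(C[...,2]<.046)&(C[...,0]>.3)&(C[...,0]<.9)&(C[...,1]<0)
    p=C[m]; print('rim',n,len(p),np.percentile(p[:,1],[0,1,50,99,100]),np.percentile(p[:,0],[0,1,50,99,100]))
E
```

```text
scene [410 150  51  30 432] [436. 166.] ((397.6886291503906, 293.5586242675781), (133.16929626464844, 60.89141845703125), 12.800143241882324) 0.037955701487193225 [214. 130. 158.]
scene [393 189  71  27 881] [428. 203.] ((556.8641357421875, 225.04190063476562), (63.44149398803711, 131.57052612304688), 7.8057169914245605) 0.03831027499051143 [204. 179. 156.]
scene [248 199  33   7 107] [264. 202.] ((515.1514892578125, -108.11732482910156), (9.366236686706543, 65.5634536743164), 0.007788928225636482) 0.03584557268836763 [95. 92. 93.]
scene [163 201 130  28 494] [227. 218.] ((549.8765258789062, -175.8154296875), (43.295013427734375, 250.72702026367188), 5.647284984588623) 0.03575188640742187 [97. 92. 93.]
scene [319 256  59  29 320] [348. 264.] ((731.7196655273438, 32.959190368652344), (93.25830841064453, 60.066165924072266), 78.68431854248047) 0.03617942508990711 [191. 183. 173.]
scene [321 289  54  14 113] [348. 298.] ((787.5949096679688, 22.622554779052734), (81.664306640625, 23.31341552734375), 78.95127868652344) 0.0361672814790542 [111. 107. 101.]
tops scene [165 169  37  17 217] [
[... 1377 characters left out ...]
. 52.]
side [434 327  19  22  79] [445. 338.] ((554.6846923828125, -293.4082946777344), (32.240455627441406, 17.79781723022461), 6.242763042449951) 0.0331488840031798 [67. 64. 64.]
tops side [371 257  45  28 247] [393. 272.] ((542.5803833007812, -178.37486267089844), (36.013160705566406, 59.19366455078125), 5.608161449432373) [ 0.52721228 -0.1889797   0.13084543]
tops side [409 287  49  30 262] [430. 301.] ((538.9454345703125, -255.8662109375), (31.849506378173828, 66.69641876220703), 38.06773376464844) [ 0.53369123 -0.25305401  0.13048085]
rim side 1536 [-3.03372071e-01 -3.01312517e-01 -1.82399684e-01 -3.56486503e-03
 -3.58848254e-05] [0.50714143 0.50846717 0.52815056 0.77887099 0.78794628]
```

View pics/crop.png

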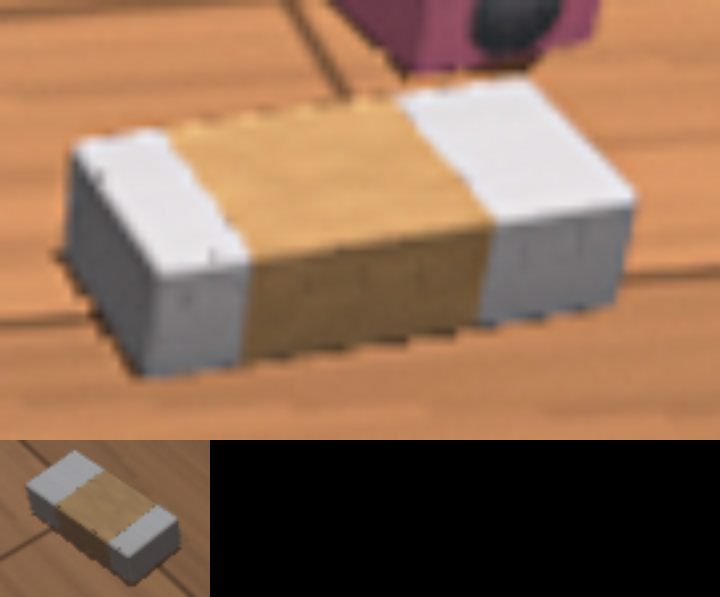

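The crop shows a plain bottom on the left (−y) end at (110,280), and the wider bare strip at the right end, as at the top of the standing tins. So the lid is at the +y end. I'll hover over the tin first.

```bash
cat >> h.py <<'E'
def tool(yawdeg,tilt=0):
    "tool pointing down, x axis at azimuth yawdeg, then tilted about its own y (deg)"
    return R.from_euler('xyz',[180,0,yawdeg],degrees=True)*R.from_euler('y',tilt,degrees=True)
def plan(tcp,Rt,n,start=None,grasp=False):
    "print n calls' end rows from start (pos,R) to target"
    s=monitor.observe(); p0,R0=start or (s['position'],R.from_euler('xyz',s['tool_rot']))
    p1=np.array(tcp,float)+(Rt.apply([0,0,.019]) if grasp else 0)
    g0,g1=p0-R0.apply([0,0,.019]),p1-Rt.apply([0,0,.019])
    rv=(R0.inv()*Rt).as_rotvec(); p,r=p0,R0
    for i in range(1,n+1):
        Rn=R0*R.from_rotvec(rv*i/n); pn=g0+(g1-g0)*i/n+Rn.apply([0,0,.019])
        print(i,'lin',(r.inv().apply(pn-p)/.1).round(3),'rot',((r.inv()*Rn).as_rotvec()/np.radians(120)).round(3))
        p,r=pn,Rn
    return p1,Rt
def st():
    s=monitor.observe(); print('t',round(s['clock'],2),'p',s['position'].round(4),'rot',np.degrees(s['tool_rot']).round(2),'q',s['qpos'].round(2),'F',s['force'].round(1),'w',round(s['grip_width'],4),s['finger_force'])
E
python3 - <<'E'
from h import *
a=plan([.554,.239,.25],tool(97.3),5,grasp=True)
print('tilt');plan([.554,.239,.25],tool(97.3,70),3,start=a,grasp=True)
E
```

```text
1 lin [-0.836 -0.38   0.   ] rot [-0.   0.   0.1]
2 lin [-0.897 -0.198 -0.   ] rot [-0.   0.   0.1]
3 lin [-0.918 -0.007 -0.   ] rot [-0.   0.   0.1]
4 lin [-0.9    0.184 -0.   ] rot [-0.   0.   0.1]
5 lin [-0.842  0.366 -0.   ] rot [-0.   0.   0.1]
tilt
1 lin [ 0.075 -0.    -0.016] rot [-0.     0.194  0.   ]
2 lin [ 0.075  0.    -0.016] rot [-0.     0.194  0.   ]
3 lin [ 0.075 -0.    -0.016] rot [0.    0.194 0.   ]
```

>>> {"api": "apply_moves", "payload": {
  "linear": [
    [-0.17, -0.08, 0],
    [-0.33, -0.15, 0],
    [-0.5, -0.23, 0],
    [-0.67, -0.3, 0],
    [-0.84, -0.38, 0]
  ],
  "delta_rot": [
    [0, 0, 0.02],
    [0, 0, 0.04],
    [0, 0, 0.06],
    [0, 0, 0.08],
    [0, 0, 0.1]
  ],
  "gripper": 1
}}

```text
clock: 0.52
position: [0.3065, 0.5069, 0.2314]
tool_rot: [3.142, 0.0, 2.529]
force: [1.3, 0.7, -0.5]
grip_width: 0.0857
finger_force: 0.0
```

>>> {"api": "apply_moves", "payload": {
  "linear": [
    [-0.18, -0.04, 0],
    [-0.36, -0.08, 0],
    [-0.54, -0.12, 0],
    [-0.72, -0.16, 0],
    [-0.9, -0.2, 0]
  ],
  "delta_rot": [
    [0, 0, 0.02],
    [0, 0, 0.04],
    [0, 0, 0.06],
    [0, 0, 0.08],
    [0, 0, 0.1]
  ]
}}

```text
clock: 0.93
position: [0.3686, 0.4394, 0.2313]
tool_rot: [3.142, -0.0, 2.321]
force: [0.4, 0.9, -0.1]
grip_width: 0.0856
finger_force: 0.0
```

>>> {"api": "apply_moves", "payload": {
  "linear": [
    [-0.18, 0, 0],
    [-0.37, 0, 0],
    [-0.55, 0, 0],
    [-0.74, 0, 0],
    [-0.92, 0, 0]
  ],
  "delta_rot": [
    [0, 0, 0.02],
    [0, 0, 0.04],
    [0, 0, 0.06],
    [0, 0, 0.08],
    [0, 0, 0.1]
  ]
}}

```text
clock: 1.35
position: [0.4317, 0.3723, 0.2313]
tool_rot: [-3.142, 0.0, 2.111]
force: [0.2, -0.0, 0.6]
grip_width: 0.0855
finger_force: 0.0
```

>>> {"api": "apply_moves", "payload": {
  "linear": [
    [-0.18, 0.04, 0],
    [-0.36, 0.07, 0],
    [-0.54, 0.11, 0],
    [-0.72, 0.15, 0],
    [-0.9, 0.18, 0]
  ],
  "delta_rot": [
    [0, 0, 0.02],
    [0, 0, 0.04],
    [0, 0, 0.06],
    [0, 0, 0.08],
    [0, 0, 0.1]
  ]
}}

```text
clock: 1.77
position: [0.4937, 0.3048, 0.2313]
tool_rot: [3.142, 0.0, 1.902]
force: [0.1, 0.1, -0.9]
grip_width: 0.0856
finger_force: 0.0
```

>>> {"api": "apply_moves", "payload": {
  "linear": [
    [-0.17, 0.07, 0],
    [-0.34, 0.15, 0],
    [-0.5, 0.22, 0],
    [-0.67, 0.3, 0],
    [-0.84, 0.37, 0]
  ],
  "delta_rot": [
    [0, 0, 0.02],
    [0, 0, 0.04],
    [0, 0, 0.06],
    [0, 0, 0.08],
    [0, 0, 0.1]
  ]
}}

```text
clock: 2.18
position: [0.5562, 0.2377, 0.2313]
tool_rot: [3.142, 0.0, 1.692]
force: [0.2, -0.0, 0.1]
grip_width: 0.0851
finger_force: 0.0
```

>>> {"api": "apply_moves", "payload": {
  "linear": [
    [0.01, 0, 0],
    [0.03, 0, -0.01],
    [0.04, 0, -0.01],
    [0.06, 0, -0.01],
    [0.07, 0, -0.02]
  ],
  "delta_rot": [
    [0, 0.04, 0],
    [0, 0.08, 0],
    [0, 0.12, 0],
    [0, 0.16, 0],
    [0, 0.194, 0]
  ]
}}

```text
clock: 2.6
position: [0.5552, 0.2448, 0.2336]
tool_rot: [3.14, -0.411, 1.694]
force: [0.1, -0.3, 0.4]
grip_width: 0.0855
finger_force: 0.0
```

>>> {"api": "apply_moves", "payload": {
  "linear": [
    [0.01, 0, 0],
    [0.03, 0, -0.01],
    [0.04, 0, -0.01],
    [0.06, 0, -0.01],
    [0.07, 0, -0.02]
  ],
  "delta_rot": [
    [0, 0.04, 0],
    [0, 0.08, 0],
    [0, 0.12, 0],
    [0, 0.16, 0],
    [0, 0.194, 0]
  ]
}}

```text
clock: 3.02
position: [0.5546, 0.2501, 0.2381]
tool_rot: [3.141, -0.817, 1.694]
force: [0.4, -1.0, -1.0]
grip_width: 0.0853
finger_force: 0.0
```

>>> {"api": "apply_moves", "payload": {
  "linear": [
    [0.01, 0, 0],
    [0.03, 0, -0.01],
    [0.04, 0, -0.01],
    [0.06, 0, -0.01],
    [0.07, 0, -0.02]
  ],
  "delta_rot": [
    [0, 0.04, 0],
    [0, 0.08, 0],
    [0, 0.12, 0],
    [0, 0.16, 0],
    [0, 0.194, 0]
  ]
}}

```text
clock: 3.43
position: [0.5542, 0.2534, 0.2441]
tool_rot: [-3.142, -1.223, 1.693]
force: [0.1, 0.6, 0.1]
grip_width: 0.0857
finger_force: 0.0
```

```bash
python3 - <<'E'
from h import *
st(); s=monitor.observe(); r=R.from_euler('xyz',s['tool_rot']); print(r.as_matrix().round(3), np.degrees((tool(97.3,70).inv()*r).as_rotvec()).round(1), s['position']-r.apply([0,0,.019]))
E
```

```text
t 3.43 p [0.5542 0.2534 0.2441] rot [-180.    -70.09   97.  ] q [ 0.16  0.76 -0.25  1.8  -1.18  1.21  0.91] F [0.1 0.6 0.1] w 0.0857 0.0
[[-0.041  0.993 -0.115]
 [ 0.338  0.122  0.933]
 [ 0.94  -0.    -0.34 ]] [-0.3  0.1  0.1] [0.55634625 0.23562239 0.25059715]
```

```bash
python3 - <<'E'
from h import *
a=plan([.554,.239,.12],tool(97.3,-20),3,grasp=True)
print('down');plan([.554,.239,.024],tool(97.3,-20),2,start=a,grasp=True)
E
```

```text
1 lin [-0.5   -0.006  0.134] rot [ 0.    -0.25  -0.001]
2 lin [-0.366 -0.007  0.315] rot [ 0.    -0.25  -0.001]
3 lin [-0.159 -0.007  0.405] rot [ 0.    -0.25  -0.001]
down
1 lin [ 0.164 -0.     0.451] rot [0. 0. 0.]
2 lin [ 0.164 -0.     0.451] rot [0. 0. 0.]
```

>>> {"api": "apply_moves", "payload": {
  "linear": [
    [-0.1, 0, 0.03],
    [-0.2, 0, 0.05],
    [-0.3, 0, 0.08],
    [-0.4, 0, 0.11],
    [-0.5, -0.01, 0.13]
  ],
  "delta_rot": [
    [0, -0.05, 0],
    [0, -0.1, 0],
    [0, -0.15, 0],
    [0, -0.2, 0],
    [0, -0.25, 0]
  ]
}}

```text
clock: 3.85
position: [0.5543, 0.2482, 0.1929]
tool_rot: [3.139, -0.691, 1.694]
force: [-0.3, -0.5, -0.7]
grip_width: 0.0854
finger_force: 0.0
```

>>> {"api": "apply_moves", "payload": {
  "linear": [
    [-0.07, 0, 0.06],
    [-0.15, 0, 0.13],
    [-0.22, 0, 0.19],
    [-0.29, 0, 0.25],
    [-0.37, -0.01, 0.32]
  ],
  "delta_rot": [
    [0, -0.05, 0],
    [0, -0.1, 0],
    [0, -0.15, 0],
    [0, -0.2, 0],
    [0, -0.25, 0]
  ]
}}

```text
clock: 4.27
position: [0.5544, 0.2409, 0.1455]
tool_rot: [3.138, -0.167, 1.694]
force: [-0.3, -0.3, -1.3]
grip_width: 0.0853
finger_force: 0.0
```

>>> {"api": "apply_moves", "payload": {
  "linear": [
    [-0.03, 0, 0.08],
    [-0.06, 0, 0.16],
    [-0.1, 0, 0.24],
    [-0.13, 0, 0.32],
    [-0.16, -0.01, 0.41]
  ],
  "delta_rot": [
    [0, -0.05, 0],
    [0, -0.1, 0],
    [0, -0.15, 0],
    [0, -0.2, 0],
    [0, -0.25, 0]
  ]
}}

```text
clock: 4.68
position: [0.554, 0.2329, 0.1023]
tool_rot: [3.138, 0.357, 1.694]
force: [-0.2, 0.6, -1.6]
grip_width: 0.0856
finger_force: 0.0
```

```bash
python3 - <<'E'
from h import *
st(); plan([.554,.239,.024],tool(97.3,-20),2,grasp=True)
im,P=cloud('wrist'); save('w1.png',im)
m=(np.abs(P[...,2]-.036)<.006); p=P[m]; p=p[(abs(p[:,0]-.555)<.05)&(abs(p[:,1]-.22)<.09)]
print(len(p),cv2.minAreaRect((p[:,:2]*1000).astype(np.float32)),p[:,2].mean())
E
```

```text
t 4.68 p [0.554  0.2329 0.1023] rot [179.8   20.44  97.07] q [-1.01  0.81  0.55  1.69 -0.08  0.89 -0.4 ] F [-0.2  0.6 -1.6] w 0.0856 0.0
1 lin [0.166 0.002 0.451] rot [ 0.     0.002 -0.001]
2 lin [0.164 0.003 0.452] rot [ 0.     0.002 -0.001]
14719 ((556.5668334960938, 228.69464111328125), (60.49477767944336, 134.0367889404297), 7.262036323547363) 0.03625098396718526
```

View pics/w1.png

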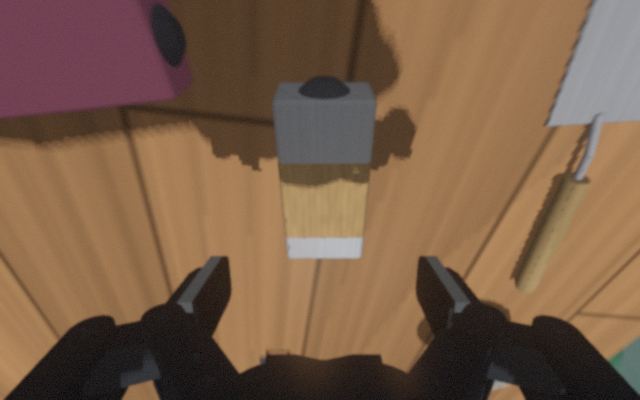

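The wrist view confirms the dark dome at (325,90), on the +y end. The tin lies centred between the fingers. I descend and grip.

>>> {"api": "apply_moves", "payload": {
  "linear": [
    [0.03, 0.0, 0.09],
    [0.07, 0.01, 0.18],
    [0.1, 0.01, 0.27],
    [0.13, 0.02, 0.36],
    [0.17, 0.02, 0.45]
  ],
  "delta_rot": [
    [0, 0, 0],
    [0, 0, 0],
    [0, 0, 0],
    [0, 0, 0],
    [0, 0.002, 0]
  ]
}}

```text
clock: 5.15
position: [0.5552, 0.2325, 0.0528]
tool_rot: [3.141, 0.347, 1.694]
force: [0.2, -0.1, -0.1]
grip_width: 0.0854
finger_force: 0.0
```

>>> {"api": "apply_moves", "payload": {
  "linear": [
    [0.04, 0.0, 0.11],
    [0.08, 0, 0.22],
    [0.12, 0, 0.33],
    [0.16, 0, 0.45],
    [0.16, 0, 0.45]
  ],
  "delta_rot": [
    [0, 0, 0],
    [0, 0, 0],
    [0, 0, 0],
    [0, 0, 0],
    [0, 0, 0]
  ]
}}

```text
clock: 5.57
position: [0.5535, 0.2328, 0.003]
tool_rot: [-3.139, 0.349, 1.698]
force: [-0.4, -0.7, 0.1]
grip_width: 0.0852
finger_force: 0.0
```

>>> {"api": "apply_moves", "payload": {
  "linear": [
    [0, 0, 0],
    [0, 0, 0],
    [0, 0, 0],
    [0, 0, 0],
    [0, 0, 0]
  ],
  "delta_rot": [
    [0, 0, 0],
    [0, 0, 0],
    [0, 0, 0],
    [0, 0, 0],
    [0, 0, 0]
  ],
  "gripper": -1,
  "force": 60
}}

```text
clock: 5.98
position: [0.555, 0.2336, 0.0063]
tool_rot: [3.141, 0.347, 1.696]
force: [-1.3, 2.1, 5.6]
grip_width: 0.059
finger_force: 65.2
```

>>> {"api": "apply_moves", "payload": {
  "linear": [
    [0, 0, 0],
    [0, 0, 0],
    [0, 0, 0],
    [0, 0, 0],
    [0, 0, 0]
  ],
  "delta_rot": [
    [0, 0, 0],
    [0, 0, 0],
    [0, 0, 0],
    [0, 0, 0],
    [0, 0, 0]
  ]
}}

```text
clock: 6.4
position: [0.555, 0.2337, 0.0063]
tool_rot: [3.141, 0.347, 1.697]
force: [-0.5, 0.4, 7.1]
grip_width: 0.0591
finger_force: 65.3
```

```bash
python3 - <<'E'
from h import *
st(); s=monitor.observe(); r=R.from_euler('xyz',s['tool_rot']); g=s['position']-r.apply([0,0,.019]); print(g)
a=plan(g+[0,0,.1],tool(97.0,-20),2,grasp=True)
print('tilt'); a=plan([.556,.236,.13],tool(75,70),4,start=a,grasp=True)
E
```

```text
t 6.4 p [0.555  0.2337 0.0063] rot [179.95  19.89  97.2 ] q [-0.97  0.94  0.49  1.7  -0.13  0.74 -0.4 ] F [-0.5  0.4  7.1] w 0.0591 65.3365695476532
[0.55414033 0.2400895  0.02419273]
1 lin [-0.17  0.   -0.47] rot [ 0.001 -0.     0.001]
2 lin [-0.171  0.    -0.47 ] rot [ 0.001 -0.     0.001]
tilt
1 lin [ 0.056  0.015 -0.024] rot [-0.021  0.185  0.046]
2 lin [ 0.061  0.017 -0.029] rot [-0.021  0.185  0.046]
3 lin [ 0.068  0.018 -0.031] rot [-0.021  0.185  0.046]
4 lin [ 0.075  0.019 -0.031] rot [-0.021  0.185  0.046]
```

>>> {"api": "apply_moves", "payload": {
  "linear": [
    [-0.03, 0, -0.09],
    [-0.07, 0, -0.19],
    [-0.1, 0, -0.28],
    [-0.14, 0, -0.38],
    [-0.17, 0, -0.47]
  ],
  "delta_rot": [
    [0, 0, 0],
    [0, 0, 0],
    [0, 0, 0],
    [0, 0, 0],
    [0, 0, 0]
  ]
}}

```text
clock: 6.82
position: [0.5549, 0.2334, 0.0572]
tool_rot: [3.141, 0.347, 1.696]
force: [-0.2, -0.0, -1.7]
grip_width: 0.059
finger_force: 64.8
```

>>> {"api": "apply_moves", "payload": {
  "linear": [
    [-0.03, 0, -0.09],
    [-0.07, 0, -0.19],
    [-0.1, 0, -0.28],
    [-0.14, 0, -0.38],
    [-0.17, 0, -0.47]
  ],
  "delta_rot": [
    [0, 0, 0],
    [0, 0, 0],
    [0, 0, 0],
    [0, 0, 0],
    [0, 0, 0]
  ]
}}

```text
clock: 7.23
position: [0.5547, 0.2333, 0.1068]
tool_rot: [3.141, 0.348, 1.696]
force: [1.2, -0.1, -0.8]
grip_width: 0.0587
finger_force: 64.8
```

>>> {"api": "apply_moves", "payload": {
  "linear": [
    [0.01, 0, 0],
    [0.02, 0.01, -0.01],
    [0.03, 0.01, -0.01],
    [0.05, 0.01, -0.02],
    [0.06, 0.02, -0.02]
  ],
  "delta_rot": [
    [-0.004, 0.037, 0.009],
    [-0.008, 0.074, 0.018],
    [-0.013, 0.111, 0.028],
    [-0.017, 0.148, 0.037],
    [-0.021, 0.185, 0.046]
  ]
}}

```text
clock: 7.65
position: [0.556, 0.2403, 0.1066]
tool_rot: [3.082, -0.046, 1.611]
force: [0.6, -0.2, -2.3]
grip_width: 0.059
finger_force: 64.8
```

>>> {"api": "apply_moves", "payload": {
  "linear": [
    [0.01, 0, -0.01],
    [0.02, 0.01, -0.01],
    [0.04, 0.01, -0.02],
    [0.05, 0.01, -0.02],
    [0.06, 0.02, -0.03]
  ],
  "delta_rot": [
    [-0.004, 0.037, 0.009],
    [-0.008, 0.074, 0.018],
    [-0.013, 0.111, 0.028],
    [-0.017, 0.148, 0.037],
    [-0.021, 0.185, 0.046]
  ]
}}

```text
clock: 8.07
position: [0.5576, 0.2456, 0.1098]
tool_rot: [3.054, -0.436, 1.542]
force: [1.0, -0.5, -3.2]
grip_width: 0.0588
finger_force: 64.8
```

>>> {"api": "apply_moves", "payload": {
  "linear": [
    [0.01, 0, -0.01],
    [0.03, 0.01, -0.01],
    [0.04, 0.01, -0.02],
    [0.05, 0.01, -0.02],
    [0.07, 0.02, -0.03]
  ],
  "delta_rot": [
    [-0.004, 0.037, 0.009],
    [-0.008, 0.074, 0.018],
    [-0.013, 0.111, 0.028],
    [-0.017, 0.148, 0.037],
    [-0.021, 0.185, 0.046]
  ]
}}

```text
clock: 8.48
position: [0.5594, 0.2504, 0.1149]
tool_rot: [3.055, -0.817, 1.468]
force: [0.0, 0.3, -4.6]
grip_width: 0.059
finger_force: 64.9
```

>>> {"api": "apply_moves", "payload": {
  "linear": [
    [0.02, 0, -0.01],
    [0.03, 0.01, -0.01],
    [0.05, 0.01, -0.02],
    [0.06, 0.02, -0.02],
    [0.08, 0.02, -0.03]
  ],
  "delta_rot": [
    [-0.004, 0.037, 0.009],
    [-0.008, 0.074, 0.018],
    [-0.013, 0.111, 0.028],
    [-0.017, 0.148, 0.037],
    [-0.021, 0.185, 0.046]
  ]
}}

```text
clock: 8.9
position: [0.5621, 0.2522, 0.1218]
tool_rot: [-3.141, -1.209, 1.314]
force: [0.2, 0.1, -3.3]
grip_width: 0.0591
finger_force: 64.9
```

```bash
python3 - <<'E'
from h import *
st(); s=monitor.observe(); r=R.from_euler('xyz',s['tool_rot']); g=s['position']-r.apply([0,0,.019]); print(g)
a,P=cloud('scene'); b,Q=cloud('side'); save('s2.png',np.hstack([a[100:260,340:500],b[60:220,190:350]]),2)
# faces: top of tin in side view
for n,C in(('sc',P),('sd',Q)):
    m=(abs(C[...,0]-.556)<.05)&(abs(C[...,1]-.236)<.12)&(C[...,2]>.04)
    p=C[m]; print(n,len(p),np.nanmin(p,0),np.nanmax(p,0))
E
```

```text
t 8.9 p [0.5621 0.2522 0.1218] rot [-179.94  -69.27   75.3 ] q [ 0.72  1.21 -1.06  2.04 -1.22  0.27  1.15] F [ 0.2  0.1 -3.3] w 0.0591 64.93271470069885
[0.55761061 0.23503892 0.12853268]
sc 3426 [0.50680446 0.1160496  0.05101714] [0.60599101 0.2649395  0.21890572]
sd 1625 [0.50601778 0.11630194 0.04772716] [0.60589383 0.26198238 0.21051957]
```

View pics/s2.png

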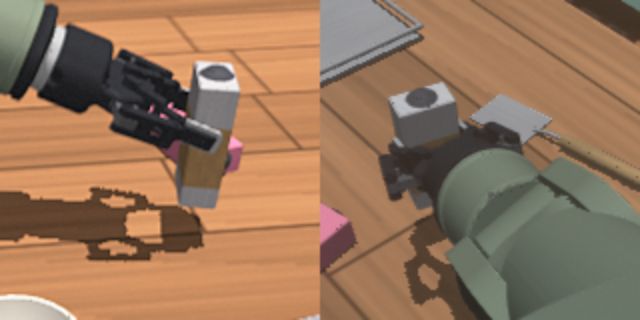

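```bash
python3 - <<'E'
from h import *
s=monitor.observe(); r=R.from_euler('xyz',s['tool_rot']); g=s['position']-r.apply([0,0,.019])
az=np.radians(75.3-0); u=np.array([np.cos(az),np.sin(az),0]); w=np.array([-np.sin(az),np.cos(az),0])
im,P=cloud('scene'); D=P-[*g[:2],0]; U=D@u; W=D@w; Z=P[...,2]
for z in np.arange(.05,.2,.01):
    m=(abs(Z-z)<.004)&(abs(U)<.05)&(abs(W+.03)<.006)
    if m.sum()>5: print(round(z,3),m.sum(),'U',np.percentile(U[m],[2,98]).round(4),'W',np.median(W[m]).round(4))
for n in('scene','side'):
    im,P=cloud(n);D=P-[*g[:2],0]; U=D@u; W=D@w; Z=P[...,2]
    m=(Z>.168)&(abs(U)<.04)&(abs(W)<.035)&(Z<.2); p=P[m]; 
    from numpy.linalg import svd
    for lab,mm in(('top',m&(Z>.17)),):
        q=P[mm]; med=np.median(q[:,2]); q=q[abs(q[:,2]-med)<.004]; c=q-q.mean(0); nrm=svd(c,full_matrices=False)[2][2]; print(n,len(q),med,nrm*np.sign(nrm[2]), 'tilt u,w',nrm@u*np.sign(nrm[2]),nrm@w*np.sign(nrm[2]))
a=plan([.5576,.235,.085],tool(85,70),2,grasp=True)
E
```

```text
0.05 39 U [-0.0109  0.0221] W -0.0279
0.06 65 U [-0.0116  0.0223] W -0.0287
0.07 65 U [-0.011   0.0223] W -0.0289
0.08 69 U [-0.0121  0.0227] W -0.0286
0.09 70 U [-0.0119  0.0231] W -0.029
0.1 77 U [-0.0114  0.0228] W -0.029
0.11 66 U [-0.0119  0.0233] W -0.0292
0.12 32 U [-0.0108  0.0242] W -0.0299
0.13 30 U [-0.0414  0.0241] W -0.0301
0.14 91 U [-0.0239  0.023 ] W -0.0306
0.15 97 U [-0.047   0.0232] W -0.0298
0.16 110 U [-0.0495  0.0236] W -0.0299
0.17 78 U [-0.0104  0.0243] W -0.0298
0.18 41 U [-0.0076  0.0225] W -0.0275
scene 239 0.1796249567439009 [ 0.02689805 -0.00497075  0.99962582] tilt u,w 0.0020175476177795946 -0.027278981070975636
side 312 0.1784414390226435 [-0.00504758 -0.01644195  0.99985208] tilt u,w -0.017184634913828312 0.0007100842935689813
1 lin [-0.206 -0.008  0.071] rot [ 0.037  0.004 -0.014]
2 lin [-0.207 -0.009  0.069] rot [ 0.037  0.004 -0.014]
```

>>> {"api": "apply_moves", "payload": {
  "linear": [
    [-0.04, 0, 0.01],
    [-0.08, 0, 0.03],
    [-0.12, 0, 0.04],
    [-0.16, -0.01, 0.06],
    [-0.21, -0.01, 0.07]
  ],
  "delta_rot": [
    [0.007, 0, -0.003],
    [0.015, 0.001, -0.006],
    [0.022, 0.002, -0.008],
    [0.03, 0.003, -0.011],
    [0.037, 0.004, -0.014]
  ]
}}

```text
clock: 9.57
position: [0.5599, 0.2539, 0.101]
tool_rot: [3.13, -1.21, 1.416]
force: [0.1, -0.6, -0.8]
grip_width: 0.0592
finger_force: 64.9
```

>>> {"api": "apply_moves", "payload": {
  "linear": [
    [-0.04, 0, 0.01],
    [-0.08, 0, 0.03],
    [-0.12, 0, 0.04],
    [-0.16, -0.01, 0.06],
    [-0.21, -0.01, 0.07]
  ],
  "delta_rot": [
    [0.007, 0, -0.003],
    [0.015, 0.001, -0.006],
    [0.022, 0.002, -0.008],
    [0.03, 0.003, -0.011],
    [0.037, 0.004, -0.014]
  ]
}}

```text
clock: 9.98
position: [0.5585, 0.253, 0.078]
tool_rot: [3.136, -1.221, 1.493]
force: [0.5, -0.1, -2.4]
grip_width: 0.059
finger_force: 65.0
```

```bash
python3 - <<'E'
from h import *
st(); s=monitor.observe(); r=R.from_euler('xyz',s['tool_rot']); g=s['position']-r.apply([0,0,.019]); print(g)
plan([g[0],g[1],.080],tool(85,69.6),1,grasp=True)
E
```

```text
t 9.98 p [0.5585 0.253  0.078 ] rot [179.66 -69.94  85.56] q [ 0.58  1.19 -0.83  1.9  -1.    0.55  1.02] F [ 0.5 -0.1 -2.4] w 0.059 64.9863588809967
[0.55705154 0.2352335  0.08451955]
1 lin [-0.044  0.001  0.015] rot [-0.002 -0.003  0.002]
```

>>> {"api": "apply_moves", "payload": {
  "linear": [
    [-0.01, 0, 0.0],
    [-0.02, 0, 0.01],
    [-0.03, 0, 0.01],
    [-0.04, 0, 0.015],
    [-0.044, 0, 0.015]
  ],
  "delta_rot": [
    [0, -0.002, 0],
    [0, -0.004, 0],
    [0, -0.004, 0],
    [0, -0.004, 0],
    [0, -0.004, 0]
  ]
}}

```text
clock: 10.4
position: [0.5584, 0.2528, 0.0737]
tool_rot: [-3.14, -1.217, 1.483]
force: [-0.5, -2.4, 9.8]
grip_width: 0.0593
finger_force: 65.6
```

```bash
python3 - <<'E'
from h import *
st(); s=monitor.observe(); r=R.from_euler('xyz',s['tool_rot']); g=s['position']-r.apply([0,0,.019]); print(g)
for n in('scene','side'):
    im,P=cloud(n);D=P-[*g[:2],0]; m=(P[...,2]>.12)&(P[...,2]<.15)&(np.hypot(D[...,0],D[...,1])<.035); print(n,np.median(P[m][:,2]))
E
```

```text
t 10.4 p [0.5584 0.2528 0.0737] rot [-179.92  -69.7    84.99] q [ 0.58  1.2  -0.83  1.9  -1.    0.55  1.02] F [-0.5 -2.4  9.8] w 0.0593 65.57261109352112
[0.5568412  0.23504559 0.08032004]
scene 0.13325175467134662
side 0.13068755295685697
```

>>> {"api": "apply_moves", "payload": {
  "linear": [
    [0, 0, 0],
    [0, 0, 0],
    [0, 0, 0],
    [0, 0, 0],
    [0, 0, 0]
  ],
  "delta_rot": [
    [0, 0, 0],
    [0, 0, 0],
    [0, 0, 0],
    [0, 0, 0],
    [0, 0, 0]
  ],
  "gripper": 0.6,
  "force": 20
}}

```text
clock: 10.92
position: [0.5584, 0.2524, 0.0726]
tool_rot: [-3.139, -1.214, 1.482]
force: [-0.4, -0.3, 0.7]
grip_width: 0.0684
finger_force: 0.0
```

>>> {"api": "apply_moves", "payload": {
  "linear": [
    [0, 0, 0],
    [0, 0, 0],
    [0, 0, 0],
    [0, 0, 0],
    [0, 0, 0]
  ],
  "delta_rot": [
    [0, 0, 0],
    [0, 0, 0],
    [0, 0, 0],
    [0, 0, 0],
    [0, 0, 0]
  ],
  "gripper": 1
}}

```text
clock: 11.33
position: [0.5585, 0.2524, 0.0726]
tool_rot: [-3.14, -1.214, 1.483]
force: [0.7, -0.7, -0.1]
grip_width: 0.0855
finger_force: 0.0
```

```bash
python3 - <<'E'
from h import *
st(); s=monitor.observe(); r=R.from_euler('xyz',s['tool_rot']); g=s['position']-r.apply([0,0,.019]); print(g)
for n in('scene','side'):
    im,P=cloud(n);D=P-[*g[:2],0]; m=(P[...,2]>.12)&(P[...,2]<.15)&(np.hypot(D[...,0],D[...,1])<.04); print(n,np.median(P[m][:,2]), cv2.minAreaRect((P[m][:,:2]*1000).astype(np.float32)))
    if n=='scene': save('s3.png',im[80:260,330:530],3)
E
```

```text
t 11.33 p [0.5585 0.2524 0.0726] rot [-179.9   -69.57   84.96] q [ 0.58  1.2  -0.83  1.9  -1.    0.55  1.02] F [ 0.7 -0.7 -0.1] w 0.0855 0.0
[0.55691981 0.2346964  0.07927885]
scene 0.1330840953108059 ((559.8349609375, 240.012939453125), (36.24113082885742, 60.14686584472656), 84.32759857177734)
side 0.13061130713605998 ((555.9253540039062, 238.25112915039062), (36.02375793457031, 60.65297317504883), 85.52296447753906)
```

View pics/s3.png

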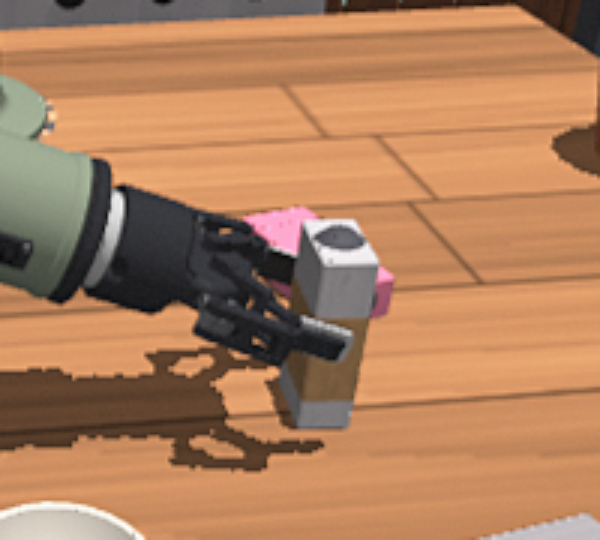

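```bash
python3 - <<'E'
from h import *
s=monitor.observe(); r=R.from_euler('xyz',s['tool_rot']); p=s['position']+r.apply([0,0,-.12])
a=plan([.545,.14,.30],tool(175),4,start=(p,r))
print();plan([.5575,.239,.215],tool(175),2,start=a)
E
```

```text
1 lin [ 0.428 -0.045 -0.143] rot [ 0.112 -0.113 -0.162]
2 lin [ 0.366  0.064 -0.261] rot [ 0.112 -0.113 -0.162]
3 lin [ 0.249  0.113 -0.377] rot [ 0.112 -0.113 -0.162]
4 lin [ 0.102  0.093 -0.465] rot [ 0.112 -0.113 -0.162]

1 lin [-0.019  0.499  0.425] rot [0. 0. 0.]
2 lin [-0.019  0.499  0.425] rot [0. 0. 0.]
```

>>> {"api": "apply_moves", "payload": {
  "linear": [
    [0, 0, -0.08],
    [0, 0, -0.2],
    [0, 0, -0.35],
    [0, 0, -0.5],
    [0, 0, -0.6]
  ],
  "delta_rot": [
    [0, 0, 0],
    [0, 0, 0],
    [0, 0, 0],
    [0, 0, 0],
    [0, 0, 0]
  ]
}}

```text
clock: 11.85
position: [0.5539, 0.194, 0.094]
tool_rot: [-3.141, -1.213, 1.482]
force: [0.9, -0.1, 1.0]
grip_width: 0.0853
finger_force: 0.0
```

>>> {"api": "apply_moves", "payload": {
  "linear": [
    [0, 0, -0.12],
    [0, 0, -0.24],
    [0, 0, -0.36],
    [0, 0, -0.48],
    [0, 0, -0.6]
  ],
  "delta_rot": [
    [0, 0, 0],
    [0, 0, 0],
    [0, 0, 0],
    [0, 0, 0],
    [0, 0, 0]
  ]
}}

```text
clock: 12.27
position: [0.5486, 0.1393, 0.1149]
tool_rot: [-3.139, -1.214, 1.482]
force: [-0.0, 0.1, 0.4]
grip_width: 0.0853
finger_force: 0.0
```

>>> {"api": "apply_moves", "payload": {
  "linear": [
    [0.09, -0.01, -0.03],
    [0.17, -0.02, -0.06],
    [0.26, -0.03, -0.09],
    [0.34, -0.04, -0.11],
    [0.43, -0.05, -0.14]
  ],
  "delta_rot": [
    [0.022, -0.023, -0.032],
    [0.045, -0.045, -0.065],
    [0.067, -0.068, -0.097],
    [0.09, -0.09, -0.13],
    [0.112, -0.113, -0.162]
  ]
}}

```text
clock: 12.68
position: [0.5439, 0.1419, 0.1602]
tool_rot: [2.829, -0.912, 2.106]
force: [-0.1, 0.4, -0.1]
grip_width: 0.0855
finger_force: 0.0
```

>>> {"api": "apply_moves", "payload": {
  "linear": [
    [0.07, 0.01, -0.05],
    [0.15, 0.02, -0.1],
    [0.22, 0.04, -0.16],
    [0.29, 0.05, -0.21],
    [0.37, 0.06, -0.26]
  ],
  "delta_rot": [
    [0.022, -0.023, -0.032],
    [0.045, -0.045, -0.065],
    [0.067, -0.068, -0.097],
    [0.09, -0.09, -0.13],
    [0.112, -0.113, -0.162]
  ]
}}

```text
clock: 13.1
position: [0.5413, 0.1419, 0.2059]
tool_rot: [2.833, -0.579, 2.445]
force: [-0.9, 0.7, -0.8]
grip_width: 0.0854
finger_force: 0.0
```

>>> {"api": "apply_moves", "payload": {
  "linear": [
    [0.05, 0.02, -0.08],
    [0.1, 0.05, -0.15],
    [0.15, 0.07, -0.23],
    [0.2, 0.09, -0.3],
    [0.25, 0.11, -0.38]
  ],
  "delta_rot": [
    [0.022, -0.023, -0.032],
    [0.045, -0.045, -0.065],
    [0.067, -0.068, -0.097],
    [0.09, -0.09, -0.13],
    [0.112, -0.113, -0.162]
  ]
}}

```text
clock: 13.52
position: [0.5412, 0.1407, 0.2528]
tool_rot: [2.948, -0.264, 2.739]
force: [-0.3, 0.3, 0.1]
grip_width: 0.0856
finger_force: 0.0
```

>>> {"api": "apply_moves", "payload": {
  "linear": [
    [0.02, 0.02, -0.09],
    [0.04, 0.04, -0.19],
    [0.06, 0.06, -0.28],
    [0.08, 0.07, -0.37],
    [0.1, 0.09, -0.46]
  ],
  "delta_rot": [
    [0.022, -0.023, -0.032],
    [0.045, -0.045, -0.065],
    [0.067, -0.068, -0.097],
    [0.09, -0.09, -0.13],
    [0.112, -0.113, -0.162]
  ]
}}

```text
clock: 13.93
position: [0.5437, 0.1395, 0.3009]
tool_rot: [-3.138, 0.006, 3.055]
force: [0.3, -0.5, -0.8]
grip_width: 0.0855
finger_force: 0.0
```

```bash
python3 - <<'E'
from h import *
st()
im,P=cloud('wrist'); save('w2.png',im)
for n,(im,P) in {'w':(im,P),'sc':cloud('scene'),'sd':cloud('side')}.items():
    m=(abs(P[...,2]-.132)<.005)&(np.hypot(P[...,0]-.558,P[...,1]-.239)<.05); p=P[m]
    if len(p)>20: print(n,len(p),np.median(p[:,2]),cv2.minAreaRect((p[:,:2]*1000).astype(np.float32)))
plan([.5575,.239,.215],tool(175),2)
E
```

```text
t 13.93 p [0.5437 0.1395 0.3009] rot [-179.82    0.35  175.03] q [ 0.05  0.39 -0.56  1.67  0.23  1.14  0.92] F [ 0.3 -0.5 -0.8] w 0.0855 0.0
w 1936 0.13062626546012696 ((556.8375244140625, 241.20941162109375), (35.98634338378906, 58.998252868652344), 85.24864196777344)
sc 279 0.1333048714630339 ((558.5380859375, 239.7168731689453), (35.98467254638672, 61.77484130859375), 85.02923583984375)
sd 346 0.13104343648820344 ((555.9714965820312, 238.8518829345703), (38.000816345214844, 59.939701080322266), 86.45475769042969)
1 lin [-0.026  0.496  0.429] rot [ 0.     0.001 -0.   ]
2 lin [-0.027  0.496  0.429] rot [ 0.     0.001 -0.   ]
```

>>> {"api": "apply_moves", "payload": {
  "linear": [
    [-0.01, 0.1, 0.08],
    [-0.01, 0.2, 0.16],
    [-0.02, 0.3, 0.24],
    [-0.02, 0.4, 0.33],
    [-0.03, 0.5, 0.43]
  ],
  "delta_rot": [
    [0, 0, 0],
    [0, 0, 0],
    [0, 0, 0],
    [0, 0, 0],
    [0, 0.001, 0]
  ]
}}

```text
clock: 14.5
position: [0.5511, 0.1909, 0.2553]
tool_rot: [3.141, -0.0, 3.052]
force: [0.6, 0.6, 0.1]
grip_width: 0.0855
finger_force: 0.0
```

>>> {"api": "apply_moves", "payload": {
  "linear": [
    [-0.01, 0.1, 0.08],
    [-0.01, 0.2, 0.16],
    [-0.02, 0.3, 0.24],
    [-0.02, 0.4, 0.33],
    [-0.03, 0.5, 0.43]
  ],
  "delta_rot": [
    [0, 0, 0],
    [0, 0, 0],
    [0, 0, 0],
    [0, 0, 0],
    [0, 0.001, 0]
  ]
}}

```text
clock: 14.92
position: [0.5588, 0.2405, 0.2132]
tool_rot: [3.141, -0.0, 3.053]
force: [0.5, -0.4, -0.0]
grip_width: 0.0855
finger_force: 0.0
```

>>> {"api": "apply_moves", "payload": {
  "linear": [
    [0, 0, 0],
    [0, 0, 0],
    [0, 0, 0],
    [0, 0, 0],
    [0, 0, 0]
  ],
  "delta_rot": [
    [0, 0, 0],
    [0, 0, 0],
    [0, 0, 0],
    [0, 0, 0],
    [0, 0, 0]
  ]
}}

```text
clock: 15.33
position: [0.559, 0.2387, 0.2144]
tool_rot: [3.141, 0.0, 3.051]
force: [-0.0, -0.3, -0.8]
grip_width: 0.0854
finger_force: 0.0
```

```bash
python3 - <<'E'
from h import *
st()
im,P=cloud('wrist'); save('w3.png',im)
m=(abs(P[...,2]-.132)<.005)&(np.hypot(P[...,0]-.558,P[...,1]-.239)<.05); p=P[m]
if len(p)>20: print(len(p),np.median(p[:,2]),cv2.minAreaRect((p[:,:2]*1000).astype(np.float32)))
plan([.5572,.2398,.086],tool(175.2),2)
E
```

```text
t 15.33 p [0.559  0.2387 0.2144] rot [1.7998e+02 1.0000e-02 1.7484e+02] q [-0.14  0.56 -0.53  1.65  0.32  1.03  0.71] F [-0.  -0.3 -0.8] w 0.0854 0.0
3443 0.13068546085504631 ((557.028076171875, 241.2954559326172), (36.02565002441406, 59.35873794555664), 85.13724517822266)
1 lin [0.009 0.004 0.642] rot [ 0.     0.    -0.001]
2 lin [0.009 0.004 0.642] rot [ 0.     0.    -0.001]
```

View pics/w3.png

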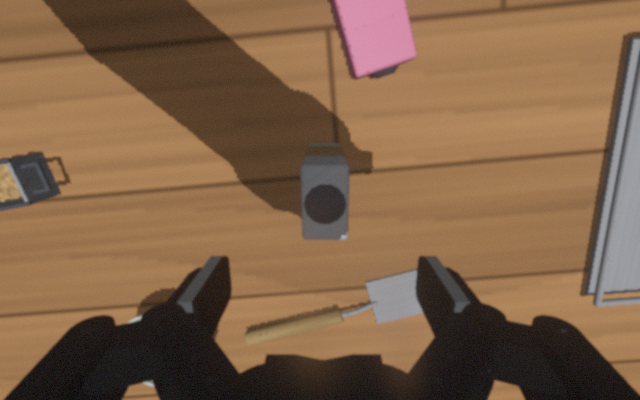

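>>> {"api": "apply_moves", "payload": {
  "linear": [
    [0, 0.01, 0.13],
    [0, 0.01, 0.26],
    [0.01, 0.01, 0.38],
    [0.01, 0.01, 0.51],
    [0.01, 0.01, 0.64]
  ],
  "delta_rot": [
    [0, 0, 0],
    [0, 0, 0],
    [0, 0, 0],
    [0, 0, 0],
    [0, 0, -0.001]
  ]
}}

```text
clock: 15.8
position: [0.5574, 0.2402, 0.1482]
tool_rot: [-3.142, -0.001, 3.055]
force: [0.4, 0.8, 0.0]
grip_width: 0.0854
finger_force: 0.0
```

>>> {"api": "apply_moves", "payload": {
  "linear": [
    [0, 0, 0.13],
    [0, 0, 0.26],
    [0.01, 0, 0.38],
    [0.01, 0, 0.51],
    [0.01, 0, 0.64]
  ],
  "delta_rot": [
    [0, 0, 0],
    [0, 0, 0],
    [0, 0, 0],
    [0, 0, 0],
    [0, 0, -0.001]
  ]
}}

```text
clock: 16.22
position: [0.5567, 0.2405, 0.0846]
tool_rot: [3.141, -0.001, 3.057]
force: [0.8, 1.1, -0.4]
grip_width: 0.085
finger_force: 0.0
```

>>> {"api": "apply_moves", "payload": {
  "linear": [
    [0, 0, 0],
    [0, 0, 0],
    [0, 0, 0],
    [0, 0, 0],
    [0, 0, 0]
  ],
  "delta_rot": [
    [0, 0, 0],
    [0, 0, 0],
    [0, 0, 0],
    [0, 0, 0],
    [0, 0, 0]
  ],
  "gripper": 0.1
}}

```text
clock: 16.63
position: [0.5571, 0.2406, 0.0866]
tool_rot: [3.141, 0.0, 3.056]
force: [-0.9, -0.2, 0.6]
grip_width: 0.0466
finger_force: 0.0
```

>>> {"api": "apply_moves", "payload": {
  "linear": [
    [0, 0, 0],
    [0, 0, 0],
    [0, 0, 0],
    [0, 0, 0],
    [0, 0, 0]
  ],
  "delta_rot": [
    [0, 0, 0],
    [0, 0, 0],
    [0, 0, 0],
    [0, 0, 0],
    [0, 0, 0]
  ],
  "gripper": -1,
  "force": 50
}}

```text
clock: 17.05
position: [0.5571, 0.2405, 0.0865]
tool_rot: [3.141, 0.0, 3.056]
force: [-1.2, -0.5, 5.3]
grip_width: 0.0357
finger_force: 49.9
```

```bash
python3 - <<'E'
from h import *
st()
a=plan([.557,.2405,.236],tool(175.2),2)
# hover near caddy: travel away from the bowl at radius ~.5
print(); plan([.48,-.02,.25],tool(130),4,start=a)
E
```

```text
t 17.05 p [0.5571 0.2405 0.0865] rot [1.7997e+02 1.0000e-02 1.7512e+02] q [-0.19  0.71 -0.47  1.74  0.43  0.79  0.62] F [-1.2 -0.5  5.3] w 0.0357 49.90472674369812
1 lin [ 0.     0.    -0.747] rot [ 0.  0. -0.]
2 lin [ 0.     0.    -0.747] rot [ 0.  0. -0.]

1 lin [ 0.137 -0.665 -0.035] rot [ 0.    -0.     0.094]
2 lin [ 0.004 -0.679 -0.035] rot [-0.    -0.     0.094]
3 lin [-0.129 -0.667 -0.035] rot [ 0.    -0.     0.094]
4 lin [-0.257 -0.629 -0.035] rot [ 0.    -0.     0.094]
```

>>> {"api": "apply_moves", "payload": {
  "linear": [
    [0, 0, -0.1],
    [0, 0, -0.25],
    [0, 0, -0.4],
    [0, 0, -0.57],
    [0, 0, -0.75]
  ],
  "delta_rot": [
    [0, 0, 0],
    [0, 0, 0],
    [0, 0, 0],
    [0, 0, 0],
    [0, 0, 0]
  ]
}}

```text
clock: 17.47
position: [0.5566, 0.2403, 0.1621]
tool_rot: [3.141, -0.001, 3.057]
force: [-0.7, 0.6, -1.0]
grip_width: 0.0355
finger_force: 50.1
```

>>> {"api": "apply_moves", "payload": {
  "linear": [
    [0, 0, -0.17],
    [0, 0, -0.34],
    [0, 0, -0.5],
    [0, 0, -0.64],
    [0, 0, -0.75]
  ],
  "delta_rot": [
    [0, 0, 0],
    [0, 0, 0],
    [0, 0, 0],
    [0, 0, 0],
    [0, 0, 0]
  ]
}}

```text
clock: 17.88
position: [0.5569, 0.2405, 0.2378]
tool_rot: [3.141, 0.0, 3.057]
force: [0.8, 0.5, -2.3]
grip_width: 0.0358
finger_force: 50.1
```

>>> {"api": "apply_moves", "payload": {
  "linear": [
    [0.02, -0.1, 0],
    [0.05, -0.23, -0.01],
    [0.08, -0.37, -0.02],
    [0.11, -0.52, -0.03],
    [0.14, -0.67, -0.04]
  ],
  "delta_rot": [
    [0, 0, 0.015],
    [0, 0, 0.033],
    [0, 0, 0.053],
    [0, 0, 0.073],
    [0, 0, 0.094]
  ]
}}

```text
clock: 18.3
position: [0.5364, 0.1725, 0.2394]
tool_rot: [-3.141, -0.001, 2.854]
force: [0.3, -0.3, -2.0]
grip_width: 0.0355
finger_force: 50.3
```

>>> {"api": "apply_moves", "payload": {
  "linear": [
    [0, -0.14, -0.01],
    [0, -0.27, -0.01],
    [0, -0.41, -0.02],
    [0, -0.54, -0.03],
    [0, -0.68, -0.04]
  ],
  "delta_rot": [
    [0, 0, 0.019],
    [0, 0, 0.038],
    [0, 0, 0.056],
    [0, 0, 0.075],
    [0, 0, 0.094]
  ]
}}

```text
clock: 18.72
position: [0.5179, 0.1084, 0.244]
tool_rot: [3.141, -0.001, 2.659]
force: [0.8, 0.2, -1.5]
grip_width: 0.0354
finger_force: 50.2
```

>>> {"api": "apply_moves", "payload": {
  "linear": [
    [-0.03, -0.13, -0.01],
    [-0.05, -0.27, -0.01],
    [-0.08, -0.4, -0.02],
    [-0.1, -0.53, -0.03],
    [-0.13, -0.67, -0.04]
  ],
  "delta_rot": [
    [0, 0, 0.019],
    [0, 0, 0.038],
    [0, 0, 0.056],
    [0, 0, 0.075],
    [0, 0, 0.094]
  ]
}}

```text
clock: 19.13
position: [0.4985, 0.043, 0.248]
tool_rot: [-3.142, -0.001, 2.462]
force: [0.3, 0.4, -2.0]
grip_width: 0.0355
finger_force: 50.2
```

>>> {"api": "apply_moves", "payload": {
  "linear": [
    [-0.06, -0.14, -0.01],
    [-0.12, -0.28, -0.01],
    [-0.18, -0.42, -0.02],
    [-0.23, -0.54, -0.03],
    [-0.26, -0.63, -0.04]
  ],
  "delta_rot": [
    [0, 0, 0.02],
    [0, 0, 0.04],
    [0, 0, 0.06],
    [0, 0, 0.08],
    [0, 0, 0.094]
  ]
}}

```text
clock: 19.55
position: [0.4794, -0.0232, 0.252]
tool_rot: [-3.141, -0.0, 2.264]
force: [0.3, -0.4, -1.9]
grip_width: 0.0355
finger_force: 50.2
```

```bash
python3 - <<'E'
from h import *
st()
im,P=cloud('wrist'); save('w4.png',im); np.savez('w4.npz',im=im,P=P)
plan([.535,-.1085,.25],tool(95.8),3)
E
```

```text
t 19.55 p [ 0.4794 -0.0232  0.252 ] rot [-1.7997e+02 -3.0000e-02  1.2971e+02] q [ 0.21  0.28 -0.35  1.93  0.12  0.95  0.5 ] F [ 0.3 -0.4 -1.9] w 0.0355 50.20872116088867
1 lin [-0.335 -0.035  0.007] rot [-0.     0.     0.094]
2 lin [-0.335  0.031  0.007] rot [-0.     0.     0.094]
3 lin [-0.323  0.096  0.007] rot [-0.     0.     0.094]
```

View pics/w4.png

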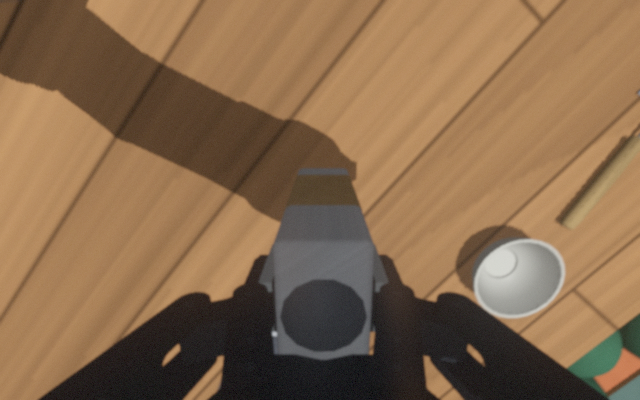

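```bash
python3 - <<'E'
from h import *
from scipy.optimize import minimize
z=np.load('c0.npz')
walls=[(x,0,2,107) for x in(-23,23)]+[(0,y,25,2) for y in(-105,-35,35,105)]
def dist(L):
    d=[]
    for x,y,a,b in walls:
        e=np.maximum(np.abs(L-[x,y])-[a,b],0); d.append(np.hypot(*e.T))
    return np.min(d,0)
for n,K in(('scene','P'),('side','Q')):
    C=z[K]
    for lo,hi in((.037,.044),(.039,.045)):
        m=(C[...,2]>lo)&(C[...,2]<hi)&(abs(C[...,0]-.54)<.06)&(C[...,1]<-.05)&(C[...,1]>-.31)
        p=C[m][:,:2]*1000
        def f(v):
            c,s=np.cos(v[2]),np.sin(v[2]); L=(p-v[:2])@np.array([[c,-s],[s,c]])
            d=dist(L)
            return np.minimum(d,6).mean()+.2*np.mean(np.maximum(np.abs(L[:,1])-107,0)>14)
        best=min((minimize(f,[x,y,.1],method='Nelder-Mead',options=dict(initial_simplex=[[x,y,.1],[x+4,y,.1],[x,y+4,.1],[x,y,.13]])) for x in(536,541,546) for y in(-184,-179,-174)),key=lambda r:r.fun)
        v=best.x; th=v[2]; b=v[:2]+70*np.array([-np.sin(th),np.cos(th)])
        print(n,lo,len(p),v[:2].round(1),np.degrees(th).round(2),'cost',round(best.fun,2),'bay',b.round(1))
    # cork floor points
    m=(abs(C[...,2]-.004)<.006)&(abs(C[...,0]-.535)<.021)&(abs(C[...,1]+.108)<.033); print('floor',m.sum(), C[m].min(0) if m.sum() else '',C[m].max(0) if m.sum() else '')
    # tin tops
    m=(C[...,2]>.120)&(C[...,2]<.14)&(abs(C[...,0]-.54)<.06)&(C[...,1]<-.12)&(C[...,1]>-.31); p=C[m]
    k,lab,stt,ce=cv2.connectedComponentsWithStats(m.astype(np.uint8))
    for i in range(1,k):
        q=C[lab==i]
        if len(q)>60:
            h=np.median(q[:,2]); q=q[abs(q[:,2]-h)<.004]; print('top',len(q),h,cv2.minAreaRect((q[:,:2]*1000).astype(np.float32)))
E
```

```text
scene 0.037 473 [ 545.4 -176.3] 5.69 cost 0.14 bay [ 538.5 -106.6]
scene 0.039 431 [ 545.2 -176.5] 5.69 cost 0.25 bay [ 538.2 -106.8]
floor 0  
top 294 0.13469470681129286 ((545.2373657226562, -176.2945098876953), (37.55203628540039, 60.60140609741211), 6.927727222442627)
top 314 0.13457520251028168 ((551.967529296875, -245.77325439453125), (37.582157135009766, 59.97140884399414), 5.303879737854004)
side 0.037 678 [ 543.4 -177.6] 6.14 cost 0.67 bay [ 535.9 -108. ]
side 0.039 717 [ 543.4 -177.6] 6.13 cost 0.54 bay [ 535.9 -108. ]
floor 356 [ 0.5140757  -0.14077084 -0.00151882] [ 0.55591677 -0.07502155  0.0099922 ]
top 679 0.13445580715199137 ((542.8250732421875, -177.76271057128906), (36.60154724121094, 60.242156982421875), 5.82692289352417)
top 791 0.1343573028918262 ((549.89208984375, -247.33628845214844), (36.458282470703125, 59.94834518432617), 6.0136399269104)
```

```bash
python3 - <<'E'
from h import *
a=plan([.538,-.106,.25],tool(95.9),3)
E
```

```text
1 lin [-0.335 -0.022  0.007] rot [-0.     0.     0.093]
2 lin [-0.333  0.044  0.007] rot [-0.     0.     0.093]
3 lin [-0.318  0.108  0.007] rot [-0.     0.     0.093]
```

>>> {"api": "apply_moves", "payload": {
  "linear": [
    [-0.06, 0, 0],
    [-0.13, -0.01, 0],
    [-0.2, -0.01, 0],
    [-0.27, -0.02, 0],
    [-0.335, -0.02, 0.01]
  ],
  "delta_rot": [
    [0, 0, 0.019],
    [0, 0, 0.037],
    [0, 0, 0.056],
    [0, 0, 0.074],
    [0, 0, 0.093]
  ]
}}

```text
clock: 20.02
position: [0.5003, -0.0488, 0.2509]
tool_rot: [-3.141, -0.001, 2.071]
force: [0.4, -0.3, -1.5]
grip_width: 0.0357
finger_force: 50.2
```

>>> {"api": "apply_moves", "payload": {
  "linear": [
    [-0.07, 0.01, 0],
    [-0.13, 0.02, 0],
    [-0.2, 0.03, 0],
    [-0.27, 0.04, 0],
    [-0.335, 0.045, 0.01]
  ],
  "delta_rot": [
    [0, 0, 0.019],
    [0, 0, 0.037],
    [0, 0, 0.056],
    [0, 0, 0.074],
    [0, 0, 0.093]
  ]
}}

```text
clock: 20.43
position: [0.5205, -0.0759, 0.2498]
tool_rot: [-3.141, -0.0, 1.876]
force: [-0.5, -0.3, -1.8]
grip_width: 0.0355
finger_force: 50.2
```

>>> {"api": "apply_moves", "payload": {
  "linear": [
    [-0.08, 0.03, 0],
    [-0.16, 0.05, 0],
    [-0.23, 0.08, 0],
    [-0.29, 0.1, 0],
    [-0.32, 0.11, 0]
  ],
  "delta_rot": [
    [0, 0, 0.02],
    [0, 0, 0.042],
    [0, 0, 0.063],
    [0, 0, 0.082],
    [0, 0, 0.093]
  ]
}}

```text
clock: 20.85
position: [0.5406, -0.1034, 0.2496]
tool_rot: [-3.141, -0.0, 1.681]
force: [-0.5, 0.5, -1.3]
grip_width: 0.0356
finger_force: 50.2
```

```bash
python3 - <<'E'
from h import *
st(); plan([.538,-.106,.138],tool(95.9),2)
E
```

```text
t 20.85 p [ 0.5406 -0.1034  0.2496] rot [-1.7996e+02 -1.0000e-02  9.6310e+01] q [ 0.22  0.39 -0.19  1.77  0.08  0.99  0.11] F [-0.5  0.5 -1.3] w 0.0356 50.23333132266998
1 lin [-0.012 -0.014  0.558] rot [-0.    -0.     0.002]
2 lin [-0.011 -0.014  0.558] rot [-0.    -0.     0.002]
```

>>> {"api": "apply_moves", "payload": {
  "linear": [
    [-0.02, -0.02, 0.1],
    [-0.02, -0.02, 0.2],
    [-0.02, -0.02, 0.3],
    [-0.02, -0.02, 0.35],
    [-0.02, -0.02, 0.35]
  ],
  "delta_rot": [
    [0, 0, 0.002],
    [0, 0, 0.003],
    [0, 0, 0.003],
    [0, 0, 0.003],
    [0, 0, 0.003]
  ]
}}

```text
clock: 21.27
position: [0.5376, -0.1045, 0.2131]
tool_rot: [-3.139, -0.001, 1.679]
force: [0.2, 0.7, -1.2]
grip_width: 0.0354
finger_force: 50.4
```

```bash
cat > chk.py <<'E'
from h import *
st()
for n in('scene','side'):
    im,P=cloud(n); np.savez('c_%s.npz'%n,im=im,P=P)
    s=monitor.observe(); top=s['position'][2]-.0865+.130
    m=(abs(P[...,2]-top)<.006)&(np.hypot(P[...,0]-.538,P[...,1]+.106)<.05); q=P[m]
    print(n,'topface',len(q), cv2.minAreaRect((q[:,:2]*1000).astype(np.float32)) if len(q)>30 else '')
    # visible body faces, in caddy axes about the nominal bay
    th=np.radians(5.9); c,sn=np.cos(th),np.sin(th); D=P[...,:2]-[.538,-.106]
    L=np.stack([D[...,0]*c+D[...,1]*sn,-D[...,0]*sn+D[...,1]*c],-1)*1000
    for z in np.arange(s['position'][2]-.08,s['position'][2]-.005,.02):
        m=(abs(P[...,2]-z)<.005)&(abs(L[...,0])<35)&(abs(L[...,1])<45); l=L[m]
        if len(l)>8: print(' z%.3f n%d X %s Y %s'%(z,len(l),np.percentile(l[:,0],[3,50,97]).round(1),np.percentile(l[:,1],[3,50,97]).round(1)))
E
python3 chk.py; python3 -c "
from h import *
a=np.load('c_scene.npz')['im'];b=np.load('c_side.npz')['im'];save('s5.png',np.hstack([a[80:260,140:320],b[180:360,280:460]]),2.2)"
```

```text
t 21.27 p [ 0.5376 -0.1045  0.2131] rot [-1.7983e+02 -6.0000e-02  9.6210e+01] q [ 0.22  0.43 -0.18  1.82  0.09  0.91  0.1 ] F [ 0.2  0.7 -1.2] w 0.0354 50.35043120384216
scene topface 261 ((539.5145263671875, -103.47757720947266), (63.47553253173828, 61.92675018310547), 54.86524200439453)
 z0.134 n156 X [-8.9 15.6 18.1] Y [-44.2  -6.6  28.6]
 z0.154 n166 X [13.7 16.3 18.8] Y [-25.9   2.9  31.5]
 z0.174 n167 X [14.  16.6 18.6] Y [-26.    1.3  30. ]
 z0.194 n172 X [14.4 16.7 19. ] Y [-25.5   2.7  30.9]
side topface 527 ((533.97802734375, -118.28465270996094), (40.71945571899414, 90.13111114501953), 76.77787780761719)
 z0.135 n157 X [-20.1 -19.   11.1] Y [-44.7 -18.2  26.9]
 z0.155 n146 X [-20.3 -19.3   8.1] Y [-29.7 -10.4  25.7]
 z0.175 n167 X [-20.2 -19.2   9.6] Y [-29.6  -9.3  27.7]
 z0.195 n183 X [-20.1 -19.1   9.6] Y [-29.6 -10.7  26.4]
```

View pics/s5.png

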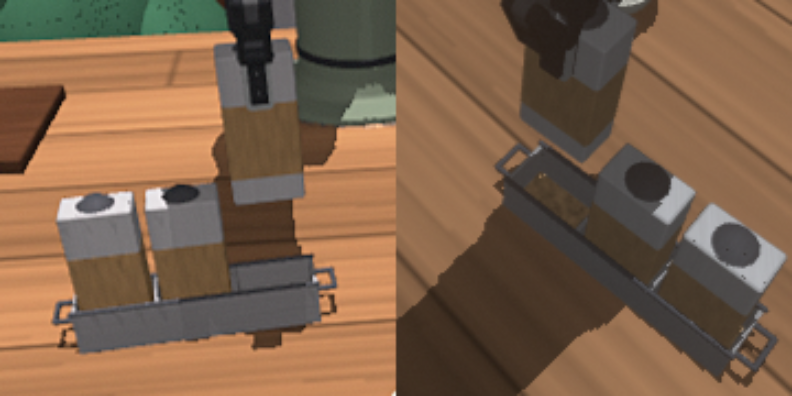

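```bash
python3 - <<'E'
from h import *
st(); plan([.538,-.1072,.136],tool(95.9),2)
E
```

```text
t 21.37 p [ 0.5383 -0.1046  0.2146] rot [-1.7994e+02 -3.0000e-02  9.6200e+01] q [ 0.22  0.42 -0.18  1.81  0.09  0.91  0.1 ] F [ 0.2 -1.4 -1.6] w 0.0355 50.34818172454834
1 lin [-0.013 -0.003  0.393] rot [-0.    -0.     0.001]
2 lin [-0.013 -0.003  0.393] rot [-0.    -0.     0.001]
```

>>> {"api": "apply_moves", "payload": {
  "linear": [
    [-0.01, 0, 0.05],
    [-0.02, 0, 0.13],
    [-0.026, 0, 0.22],
    [-0.026, 0, 0.31],
    [-0.026, 0, 0.4]
  ],
  "delta_rot": [
    [0, 0, 0.001],
    [0, 0, 0.002],
    [0, 0, 0.002],
    [0, 0, 0.002],
    [0, 0, 0.002]
  ]
}}

```text
clock: 21.78
position: [0.5384, -0.1074, 0.1736]
tool_rot: [-3.141, -0.001, 1.674]
force: [0.4, 0.4, -2.2]
grip_width: 0.0356
finger_force: 50.4
```

>>> {"api": "apply_moves", "payload": {
  "linear": [
    [0, 0, 0.09],
    [0, 0, 0.18],
    [0, 0, 0.27],
    [0, 0, 0.35],
    [0, 0, 0.37]
  ],
  "delta_rot": [
    [0, 0, 0],
    [0, 0, 0],
    [0, 0, 0],
    [0, 0, 0],
    [0, 0, 0]
  ]
}}

```text
clock: 22.2
position: [0.538, -0.1072, 0.1362]
tool_rot: [-3.139, -0.001, 1.674]
force: [-0.7, 0.0, -0.8]
grip_width: 0.0354
finger_force: 50.3
```

>>> {"api": "apply_moves", "payload": {
  "linear": [
    [0, 0, 0],
    [0, 0, 0],
    [0, 0, 0],
    [0, 0, 0],
    [0, 0, 0]
  ],
  "delta_rot": [
    [0, 0, 0],
    [0, 0, 0],
    [0, 0, 0],
    [0, 0, 0],
    [0, 0, 0]
  ]
}}

```text
clock: 22.62
position: [0.5388, -0.1075, 0.1382]
tool_rot: [3.142, -0.0, 1.674]
force: [-0.3, 0.5, -1.9]
grip_width: 0.0357
finger_force: 50.3
```

```bash
python3 chk.py; python3 -c "
from h import *
a=np.load('c_scene.npz')['im'];b=np.load('c_side.npz')['im'];save('s6.png',np.hstack([a[140:240,200:320],b[220:320,310:430]]),3.3)"
```

```text
t 22.62 p [ 0.5388 -0.1075  0.1382] rot [ 1.800e+02 -1.000e-02  9.592e+01] q [ 0.21  0.53 -0.17  1.88  0.13  0.75  0.08] F [-0.3  0.5 -1.9] w 0.0357 50.319955945014954
scene topface 257 ((547.6548461914062, -105.80488586425781), (49.56448745727539, 60.0024528503418), 6.809671878814697)
 z0.058 n97 X [13.7 17.3 19.4] Y [-43.5  -6.4  26.3]
 z0.078 n151 X [13.9 17.4 19.2] Y [-43.   -3.5  26. ]
 z0.098 n156 X [14.1 17.7 19.9] Y [-43.   -4.   27.1]
 z0.118 n173 X [14.5 17.5 19.7] Y [-42.7  -4.6  27.2]
side topface 412 ((537.1334838867188, -122.31746673583984), (37.6441650390625, 86.63068389892578), 81.02316284179688)
 z0.058 n80 X [-19.9 -18.7  -1.1] Y [-39.3 -11.1  24.3]
 z0.078 n102 X [-19.9 -18.9  -1.3] Y [-32.7  -9.4  26.3]
 z0.098 n125 X [-19.7 -18.8   8.8] Y [-32.5 -13.3  23.1]
 z0.118 n140 X [-19.6 -18.6   9.7] Y [-32.8 -14.7  24.5]
```

View pics/s6.png

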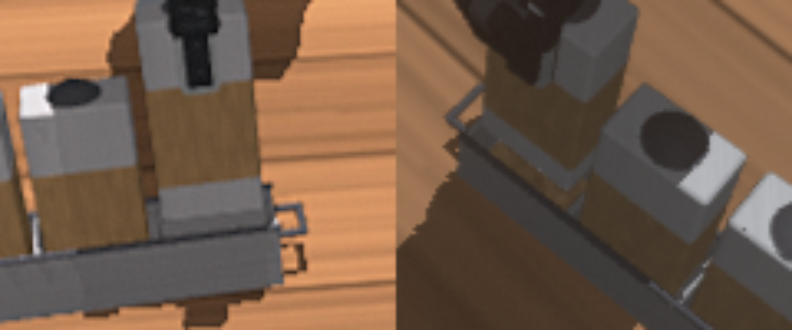

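>>> {"api": "apply_moves", "payload": {
  "linear": [
    [0.007, 0.003, 0.0],
    [0.007, 0.003, 0.04],
    [0.007, 0.003, 0.08],
    [0.007, 0.003, 0.12],
    [0.007, 0.003, 0.15]
  ],
  "delta_rot": [
    [0, 0, 0],
    [0, 0, 0],
    [0, 0, 0],
    [0, 0, 0],
    [0, 0, 0]
  ]
}}

```text
clock: 23.13
position: [0.5386, -0.1066, 0.1221]
tool_rot: [-3.14, -0.001, 1.674]
force: [0.8, -0.4, -2.5]
grip_width: 0.0354
finger_force: 50.3
```

Base now about 35 mm above the bench, below the 42 mm rim, and with no contact force. I keep lowering.

>>> {"api": "apply_moves", "payload": {
  "linear": [
    [0, 0, 0.04],
    [0, 0, 0.08],
    [0, 0, 0.12],
    [0, 0, 0.16],
    [0, 0, 0.19]
  ],
  "delta_rot": [
    [0, 0, 0],
    [0, 0, 0],
    [0, 0, 0],
    [0, 0, 0],
    [0, 0, 0]
  ]
}}

```text
clock: 23.55
position: [0.5387, -0.1066, 0.1032]
tool_rot: [-3.141, -0.0, 1.674]
force: [-0.3, -0.8, -1.8]
grip_width: 0.0354
finger_force: 50.3
```

>>> {"api": "apply_moves", "payload": {
  "linear": [
    [0, 0, 0.02],
    [0, 0, 0.04],
    [0, 0, 0.06],
    [0, 0, 0.08],
    [0, 0, 0.09]
  ],
  "delta_rot": [
    [0, 0, 0],
    [0, 0, 0],
    [0, 0, 0],
    [0, 0, 0],
    [0, 0, 0]
  ]
}}

```text
clock: 23.97
position: [0.5388, -0.1066, 0.0946]
tool_rot: [-3.141, -0.0, 1.674]
force: [-0.0, 0.4, -1.3]
grip_width: 0.0354
finger_force: 50.3
```

>>> {"api": "apply_moves", "payload": {
  "linear": [
    [0, 0, 0.007],
    [0, 0, 0.015],
    [0, 0, 0.02],
    [0, 0, 0.025],
    [0, 0, 0.025]
  ],
  "delta_rot": [
    [0, 0, 0],
    [0, 0, 0],
    [0, 0, 0],
    [0, 0, 0],
    [0, 0, 0]
  ]
}}

```text
clock: 24.38
position: [0.5388, -0.1067, 0.0923]
tool_rot: [-3.141, -0.0, 1.674]
force: [0.2, 0.3, -1.7]
grip_width: 0.0353
finger_force: 50.3
```

>>> {"api": "apply_moves", "payload": {
  "linear": [
    [0, 0, 0.005],
    [0, 0, 0.01],
    [0, 0, 0.015],
    [0, 0, 0.018],
    [0, 0, 0.018]
  ],
  "delta_rot": [
    [0, 0, 0],
    [0, 0, 0],
    [0, 0, 0],
    [0, 0, 0],
    [0, 0, 0]
  ]
}}

```text
clock: 24.8
position: [0.5388, -0.1067, 0.0905]
tool_rot: [-3.141, -0.0, 1.674]
force: [-1.9, -1.2, 0.5]
grip_width: 0.0355
finger_force: 50.5
```

>>> {"api": "apply_moves", "payload": {
  "linear": [
    [0, 0, 0.004],
    [0, 0, 0.008],
    [0, 0, 0.01],
    [0, 0, 0.01],
    [0, 0, 0.01]
  ],
  "delta_rot": [
    [0, 0, 0],
    [0, 0, 0],
    [0, 0, 0],
    [0, 0, 0],
    [0, 0, 0]
  ]
}}

```text
clock: 25.22
position: [0.5389, -0.1066, 0.0905]
tool_rot: [-3.141, -0.0, 1.674]
force: [-7.3, 0.8, 22.2]
grip_width: 0.0353
finger_force: 53.1
```

The tin touches the floor at the predicted height. Release and retreat upward.

>>> {"api": "apply_moves", "payload": {
  "linear": [
    [0, 0, 0],
    [0, 0, 0],
    [0, 0, 0],
    [0, 0, 0],
    [0, 0, 0]
  ],
  "delta_rot": [
    [0, 0, 0],
    [0, 0, 0],
    [0, 0, 0],
    [0, 0, 0],
    [0, 0, 0]
  ],
  "gripper": 0.1,
  "force": 20
}}

```text
clock: 25.63
position: [0.5388, -0.1066, 0.0894]
tool_rot: [-3.141, -0.0, 1.674]
force: [-0.4, 0.1, 0.2]
grip_width: 0.0469
finger_force: 0.0
```

>>> {"api": "apply_moves", "payload": {
  "linear": [
    [0, 0, 0],
    [0, 0, 0],
    [0, 0, 0],
    [0, 0, 0],
    [0, 0, 0]
  ],
  "delta_rot": [
    [0, 0, 0],
    [0, 0, 0],
    [0, 0, 0],
    [0, 0, 0],
    [0, 0, 0]
  ],
  "gripper": 0.8
}}

```text
clock: 26.05
position: [0.5388, -0.1066, 0.0895]
tool_rot: [-3.141, -0.0, 1.674]
force: [-0.1, 0.2, -0.4]
grip_width: 0.0766
finger_force: 0.0
```

>>> {"api": "apply_moves", "payload": {
  "linear": [
    [0, 0, -0.08],
    [0, 0, -0.2],
    [0, 0, -0.35],
    [0, 0, -0.5],
    [0, 0, -0.65]
  ],
  "delta_rot": [
    [0, 0, 0],
    [0, 0, 0],
    [0, 0, 0],
    [0, 0, 0],
    [0, 0, 0]
  ]
}}

```text
clock: 26.47
position: [0.5388, -0.1066, 0.1558]
tool_rot: [-3.141, -0.0, 1.674]
force: [-0.5, 0.2, -0.3]
grip_width: 0.077
finger_force: 0.0
```

>>> {"api": "apply_moves", "payload": {
  "linear": [
    [0, 0, -0.15],
    [0, 0, -0.35],
    [0, 0, -0.55],
    [0, 0, -0.75],
    [0, 0, -0.9]
  ],
  "delta_rot": [
    [0, 0, 0],
    [0, 0, 0],
    [0, 0, 0],
    [0, 0, 0],
    [0, 0, 0]
  ]
}}

```text
clock: 26.88
position: [0.5391, -0.1067, 0.2468]
tool_rot: [3.141, -0.0, 1.674]
force: [-0.2, 0.4, 0.5]
grip_width: 0.0771
finger_force: 0.0
```

```bash
python3 - <<'E'
from h import *
st()
for n in('scene','side'):
    C=cloud(n); im,C=C
    m=(C[...,2]>.120)&(C[...,2]<.142)&(abs(C[...,0]-.54)<.06)&(C[...,1]<-.05)&(C[...,1]>-.31)
    k,lab,stt,ce=cv2.connectedComponentsWithStats(m.astype(np.uint8))
    for i in range(1,k):
        q=C[lab==i]
        if len(q)>60:
            h=np.median(q[:,2]); q=q[abs(q[:,2]-h)<.004]; print(n,'top',len(q),h.round(4),cv2.minAreaRect((q[:,:2]*1000).astype(np.float32)), np.linalg.svd(q-q.mean(0),full_matrices=False)[2][2].round(3))
    if n=='scene':save('s7.png',np.hstack([im[130:250,150:310]]),4)
E
```

```text
t 26.88 p [ 0.5391 -0.1067  0.2468] rot [179.95  -0.    95.92] q [ 0.23  0.39 -0.19  1.78  0.08  0.98  0.11] F [-0.2  0.4  0.5] w 0.0771 0.0
scene top 284 0.1353 ((539.830810546875, -106.12899780273438), (36.575401306152344, 59.5401496887207), 5.349009990692139) [0.085 0.004 0.996]
scene top 299 0.1353 ((545.5568237304688, -176.31175231933594), (36.138362884521484, 60.22669982910156), 6.03411340713501) [0.081 0.007 0.997]
scene top 315 0.135 ((552.947998046875, -245.151123046875), (38.78975296020508, 59.63100814819336), 3.9465765953063965) [0.083 0.015 0.996]
side top 599 0.1346 ((536.8906860351562, -108.38748168945312), (36.1573371887207, 59.2393798828125), 5.003569602966309) [ 0.024  0.007 -1.   ]
side top 676 0.1346 ((542.8209228515625, -177.9274139404297), (37.23657989501953, 59.73931884765625), 6.071256637573242) [-0.012 -0.006  1.   ]
side top 786 0.1345 ((549.9915771484375, -247.3649444580078), (36.658599853515625, 59.96554183959961), 5.581305980682373) [-0.019 -0.002  1.   ]
```

View pics/s7.png

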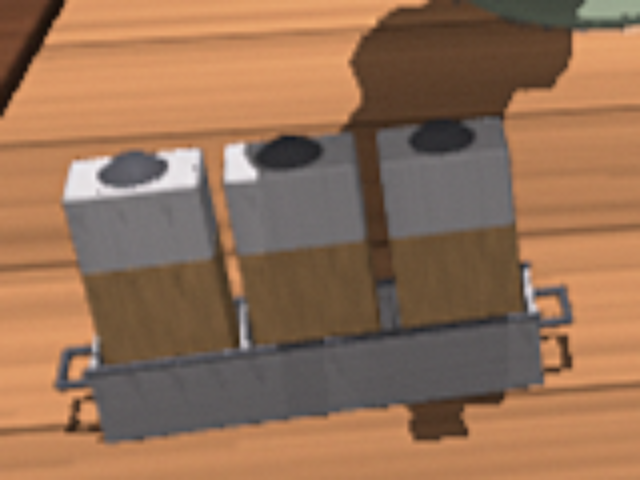

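All three tins stand in line with the lids on top and their tops at the same height. The third tin's dome is at (440,135), and the gripper is clear.

```bash
python3 -c "
from workcell import workorder
print(workorder.job_done())"
```

```text
the job is handed in; nothing more can be done
None
```

The fallen tin was stood up on the bench, let go, and re-gripped. It now stands lid up on the floor of the empty bay with the gripper clear; I handed the job in at about 27 s, and the hand-in gave no verdict.

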